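Hang the parts basket on the dryer and switch it on

TASK

Hang the wire basket with the two steel nuts by its handle on the double hook of the parts dryer, so that the handle bar lies squarely across both prongs behind their upturned ends and the basket hangs free. Once it hangs there and you have let go of it, flip the dryer's toggle switch over to on, towards its green mark, until it snaps across. Keep both nuts in the basket, and leave the tape roll and the blue-and-white tin where they stand.

Things in the scene. Friction and masses are not known exactly. Their poses are not given: they have to be found in the camera images.
- basket_knob (a point): centre of the blue square knob on the wire basket's handle, to be grasped from above on either pair of faces: 26 x 26 mm, 45 mm tall (+-22.5 mm about this point), standing on the middle of the handle bar. 150 mm up while the basket stands on the bench. Axes are the basket's: z up, y along the bar, x across. A half turn about z makes no difference
- basket_bar (a point): middle of the handle bar, 25 mm below the knob's centre, 125 mm above the basket's underside. Loose basket 80 (x) x 100 (y) x 50 mm tall, 0.2 to 0.33 kg empty, with a rigid upright bail of 6 mm round wire; bar straight along y for 42 mm each way, then sloping to the basket's sides; about 65 mm free under it. Axes as basket_knob
- hook_seat (a point): middle of the double hook's seat, at the top of its wires, 174 mm above the bench. Two 8 mm round prongs at y +-17 mm run from the dryer's front (65 mm behind, +x) to -x; flat 20 mm either way, then turned up to tips 38 mm before (-x) and 22 mm above this point, and rising 8 mm behind. A resting bar's centre is 3 mm above it. Axes are the dryer's: z up, x into its front
- dryer: fixed parts dryer, origin on the bench: base plate 225 x 235 x 6 mm; green box 105 (x) x 135 (y) mm, top 211 mm up, front face at x = +20 mm, centred at y = -55 mm, round guarded outlet below the hook. Hook at y = -55 mm, grey switch pod 70 (x) x 56 (y) mm, 50 mm tall, at x = -45, y = +83 mm. Its front with hook faces -x
- switch_pivot (a point): pivot of the dryer's steel bat toggle switch, in the middle of the switch pod's top face, 50 mm above the bench, 138 mm to the +y side of the hook. Axes are the dryer's: the bat is pushed to +x to switch on
- switch_tip (a point): tip end of the toggle's bat, 34 mm from the pivot (rounded, 9 mm thick). Off: leans 0.4 rad to the dryer's -x, 13 mm before the pivot and 31 mm above it. On: the same lean to +x
- toggle (a joint): angle of the toggle bat: 0 = off (leaning to the dryer's -x, over the red mark), 0.4 = upright, 0.8 = on (leaning to +x, over the green mark). Over-centre action: about 1 N at the tip is enough to flip it; past 0.4 it snaps over by itself
- nut_large: plain steel hexagon nut, 36 mm across flats, 18 mm tall, lying loose in the basket towards its -y end; origin at the centre of its underside; 110 g
- nut_small: plain steel hexagon nut, 30 mm across flats, 15 mm tall, lying loose in the basket towards its +y end; origin at the centre of its underside; 70 g
- roll: roll of masking tape lying flat on the bench, 82 mm diameter, 24 mm tall; origin at the centre of its underside; a bystander
- tin: round blue tin with white lid, 60 mm diameter, 42 mm tall, standing on the bench; origin at the centre of its underside; a bystander
Things that resemble listed ones, but are neither listed nor needed, are in the scene too. What is shaped like the nut_small but red is not meant.

How it is judged:
On the way, in this order (a step that is already met when the one before it is completed fails the run):
1. the basket hangs with its bar across both prongs, let go by the robot, with the toggle still off (x of basket_bar in the frame of hook_seat between -0.03 and 0.035 m and y of basket_bar in the frame of hook_seat between -0.024 and 0.024 m and z of basket_bar in the frame of hook_seat between -0.003 and 0.012 m and angle between basket_knob's own z axis and vertical below 0.3 rad and angle between the y axis of basket_bar and the y axis of hook_seat, either way round below 0.3 rad and value of joint toggle below 0.3 rad and contact force between the fingers and anything else below 0.1 N), for 0.3 s.
2. the toggle is snapped over to on (value of joint toggle above 0.7 rad), for 0.2 s.
At the end, for the whole second after the job is handed in: bar across both prongs: its centre 30 mm before to 35 mm behind the seat's middle, within 24 mm sideways, -3 to 12 mm above the wires' top, within 0.3 rad of square; basket within 0.3 rad of upright, both nuts in it; toggle over 0.7 rad (on) (x of basket_bar in the frame of hook_seat between -0.03 and 0.035 m and y of basket_bar in the frame of hook_seat between -0.024 and 0.024 m and z of basket_bar in the frame of hook_seat between -0.003 and 0.012 m and angle between basket_knob's own z axis and vertical below 0.3 rad and angle between the y axis of basket_bar and the y axis of hook_seat, either way round below 0.3 rad and x of nut_large in the frame of basket_bar between -0.04 and 0.04 m and y of nut_large in the frame of basket_bar between -0.05 and 0.05 m and z of nut_large in the frame of basket_bar between -0.13 and -0.08 m and x of nut_small in the frame of basket_bar between -0.04 and 0.04 m and y of nut_small in the frame of basket_bar between -0.05 and 0.05 m and z of nut_small in the frame of basket_bar between -0.13 and -0.08 m and value of joint toggle above 0.7 rad); the robot touches nothing.
It fails at once if the tape roll is moved more than 30 mm (distance of roll from where it was at the start of the episode above 0.03 m).
It fails at once if the tin is moved more than 30 mm (distance of tin from where it was at the start of the episode above 0.03 m).
It also fails if it takes over 51 s, if anything falls off the work surface, if the arm or the gripper's body presses on something with over 40 N, if the wrist force passes 120 N, or if a joint passes its speed limit or range.

ROBOT

A 6-joint arm with a two-finger parallel gripper is mounted at the origin on a cart in front of the work surface, level with it; the furniture and walls round the work are solid. World frame = base frame: x ahead of the robot, y to its left, z up, the work surface at z = 0. Lengths are in m, angles in rad, forces in N, time in s.
With the tool pointing down it reaches from about 0.3 to 0.75 m from the base axis. Payload 8.5 kg.
Tool frame: the origin (TCP) lies on the front face of the gripper's body, between the roots of the fingers; the fingertips stand 73 mm ahead of it and the grasp point (between the pads) lies 54 mm ahead of it; z points along the fingers, y is the direction in which the jaws open and shut (so a half turn about z gives the same grasp; the last joint's range is limited). The gripper opens to 85 mm and grips with 20 to 120 N. Pads are 22 mm wide; open, the fingers measure 114 mm over their backs; the gripper's body (76 mm by 85 mm) begins 54 mm behind the grasp point. The pads swing forward as they close: fully open they stand 13 mm farther back than shut.
Start: joints at [1.004, 0.381, 1.297, -0, 1.464, -0.215], TCP at [0.19, 0.516, 0.304] pointing down, gripper open.
Joint ranges: [-3.11, 3.11], [-0.89, 2.33], [0.22, 2.48], [-1.42, 4.56], [0.17, 2.85], [-2.88, 2.88]. Speed limits (rad/s): [2.39, 2.39, 3.14, 3.14, 3.14, 3.14].

INTERFACE

Orientations are given as a unit quaternion [w, x, y, z].
In Python, from plant import ctrl gives the robot as it stands. The module is installed in compiled form; this text tells all that it offers.
- The arm moves only by the shell command python3 -m pendant 'ROWS' [FORCE]. ROWS is JSON, a list of rows, each a list of 3 entries, a list of its own where there are three numbers: the shift along the tool's x, y, z in m, then the turn, a rotation vector about the tool's x, y, z in rad, then the closure, from 0 (fully open) to 1 (shut). A call has 1 to 10 rows; each row shifts and turns the pose as measured when the row begins, along the tool's axes as they then stand; what a row does not reach is not made up. A row lasts 1/8 s, in which the tool goes at most 62.5 mm and 10.7 degrees, less where a joint would pass 70% of its speed; a pose out of reach is approached as far as the arm can. A call is refused whole if a number of a shift passes 0.0625 or a number of a turn 0.188, either way. A call with a gripper value outside its range is refused whole. The fingers move at their own pace and stop on an object; FORCE is the grip in N (left out, the last holds). Time passes only in rows, so rows that do not move let the fingers close. It gives the time, the measured TCP pose, the force and the opening at its end, in the units of the state.
- ctrl.state(): the state, without advancing time (a new reading comes with each control period).
- ctrl.read_camera(name): name is "scene" or "top" or "wrist"; returns the picture (384x512x3 uint8, red, green, blue); there is no depth.
- ctrl.get_calibration(name): a dict with "fx", "fy", "cx", "cy" (pixels), "camera_from_world" (4x4, takes a point from world to camera coordinates). Camera axes: x right, y down, z forward; pixel columns grow to the right and rows downward; lengths in m; the calibration is good to about 2 mm. A picture is of the moment at which its call begins: read the wrist's pose just before it. get_calibration takes no time and is no camera call; for the wrist camera it gives the pose at the moment of the call.
- ctrl.close_job(): hands the job in, once; it reports no verdict.
The state is a dict: "clock": time; "joints": joint angles; "qd": joint speeds; "tau": joint torques, N m; "tool_pos": TCP position; "tool_rot": TCP orientation; "ft_force": force on the tool from outside, world axes, zero at the start; "moment": the same for the moment, N m; "gripper_width": finger opening in m.
Only numpy, scipy, OpenCV 4.12 (cv2) and the standard library are available. Lean on these libraries where they do the work, as an engineer would, in place of code of your own. Each camera call takes 0.05 s, during which the arm holds its last target. There are 200 camera calls.

## Working session

There is one attempt and no reset: what is moved stays moved. The work goes in short steps, Python scripts to look and compute and a shell command to move; the robot and the scene stay as the last step left them, time stands still between calls to the robot, and variables do not carry over. Pictures are saved under pics/ and viewed, about 8 in all and at most 12, crops included, and the job is handed in when it is done.

```bash
mkdir -p pics; cat > h.py <<'E'
import numpy as np, cv2
from plant import ctrl
from scipy.spatial.transform import Rotation as R
def grab(n,f=None):
    c=ctrl.get_calibration(n); im=ctrl.read_camera(n)
    if f: cv2.imwrite('pics/'+f,im[:,:,::-1]); np.save('pics/'+f+'.npy',im)
    return im,c
def ray(c,u,v):
    T=np.array(c['camera_from_world']); d=np.array([(u-c['cx'])/c['fx'],(v-c['cy'])/c['fy'],1])
    return -T[:3,:3].T@T[:3,3], T[:3,:3].T@d
def plane(c,u,v,z):
    o,d=ray(c,u,v); return o+d*(z-o[2])/d[2]
def proj(c,p):
    T=np.array(c['camera_from_world']); q=T[:3,:3]@np.asarray(p)+T[:3,3]
    return np.array([c['fx']*q[0]/q[2]+c['cx'],c['fy']*q[1]/q[2]+c['cy']])
def rot():
    w,x,y,z=ctrl.state()['tool_rot']; return R.from_quat([x,y,z,w]).as_matrix()
E
python3 - <<'E'
from h import *
a,c=grab('top','t0.png'); b,d=grab('scene','s0.png')
cv2.imwrite('pics/both0.png',cv2.resize(np.vstack([a,b])[:,:,::-1],None,fx=.78,fy=.78))
for x in (c,d): print({k:np.round(v,3).tolist() for k,v in x.items()}, ray(x,256,192))
print(ctrl.state()); print(rot().round(3))
E
```

```text
{'fx': 398.803, 'fy': 398.803, 'cx': 252.108, 'cy': 194.564, 'camera_from_world': [[0.021, -1.0, -0.002, 0.086], [-0.995, -0.02, -0.097, 0.537], [0.097, 0.004, -0.995, 0.932], [0.0, 0.0, 0.0, 1.0]]} (array([0.44181813, 0.09366978, 0.97944651]), array([ 0.10366656, -0.00602366, -0.99466252]))
{'fx': 358.959, 'fy': 358.959, 'cx': 259.185, 'cy': 192.091, 'camera_from_world': [[0.732, -0.681, -0.0, -0.312], [-0.324, -0.348, -0.88, 0.298], [0.599, 0.644, -0.476, 0.558], [0.0, 0.0, 0.0, 1.0]]} (array([-0.00882865, -0.46795929,  0.52722722]), array([ 0.59256297,  0.65034228, -0.47539755]))
{'clock': 0.1, 'joints': array([ 1.00371576e+00,  3.81162641e-01,  1.29814520e+00, -1.26915351e-05,
        1.46358545e+00, -2.15279846e-01]), 'qd': array([-0.00035948, -0.00012306, -0.00151027, -0.00039559, -0.00089929,
       -0.00169184]), 'tau': array([ 3.36579338e-03, -4.49221659e+01, -2.31651127e+01, -2.85464566e-04,
        3.75548945e-03, -1.29223199e-05]), 'tool_pos': array([0.18943184, 0.51618165, 0.3033686 ]), 'tool_rot': array([-2.42119814e-04,  1.74993967e-01,  9.84569291e-01, -6.03595951e-04]), 'ft_force': array([-0.33350442,  0.28245791, -0.16283686]), 'moment': array([-0.00254917, -0.02984284, -0.03033076]), 'gripper_width': 0.08535469240695114}
[[-0.939  0.345 -0.001]
 [ 0.345  0.939 -0.001]
 [ 0.    -0.001 -1.   ]]
```

View pics/both0.png

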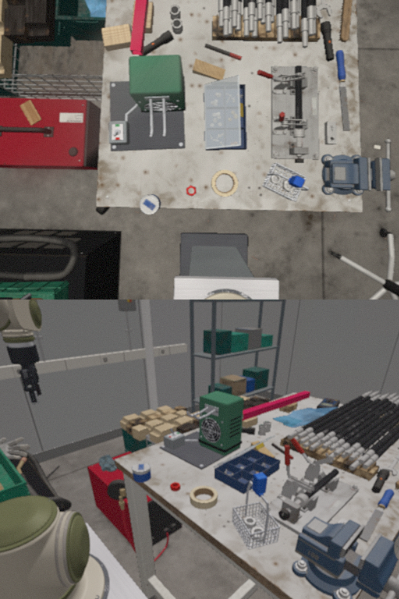

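The top view shows the dryer at about (185,125), its switch pod at (152,165), and the basket at (365,232) with a blue knob. The roll is at (287,235), the tin at (192,262), and a red decoy nut at (245,243). I'll enlarge the top and scene crops.

```bash
python3 - <<'E'
import numpy as np,cv2
a=np.load('pics/t0.png.npy');b=np.load('pics/s0.png.npy')
r=lambda i,w,h:cv2.resize(i,(w,h),interpolation=cv2.INTER_CUBIC)
t1=a[60:210,130:250];t2=a[190:270,310:410];s1=b[95:235,190:330];s2=b[200:330,280:400]
o=np.vstack([np.hstack([r(t1,240,300),r(t2,375,300)]),np.hstack([r(s1,300,300),r(s2,277,300),np.zeros((300,38,3),np.uint8)])])
cv2.imwrite('pics/c1.png',o[:,:,::-1])
E
```

```text
(no output)
```

View pics/c1.png

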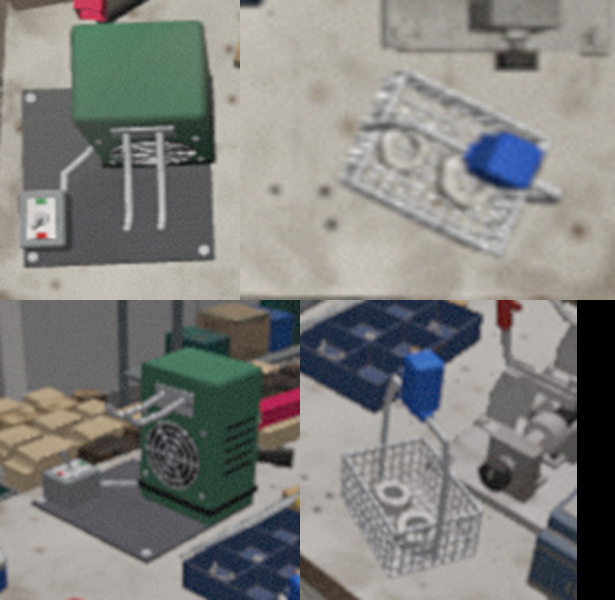

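The basket at top (365,232), with its blue knob and two plain nuts, is the only basket. The red nut at (245,243) is the decoy. Next I'll measure the positions.

```bash
python3 - <<'E'
from h import *
a=np.load('pics/t0.png.npy');b=np.load('pics/s0.png.npy')
c=ctrl.get_calibration('top');d=ctrl.get_calibration('scene')
def blue(im,x0,y0,x1,y1):
    m=cv2.inRange(cv2.cvtColor(im,cv2.COLOR_RGB2HSV),(105,140,60),(125,255,255)); k=np.zeros_like(m);k[y0:y1,x0:x1]=m[y0:y1,x0:x1]
    n,l,s,ce=cv2.connectedComponentsWithStats(k); i=1+np.argmax(s[1:,4]); print(s[i],ce[i]); return ce[i],s[i]
def tri(p,q):
    o1,d1=ray(c,*p);o2,d2=ray(d,*q); d1/=np.linalg.norm(d1);d2/=np.linalg.norm(d2)
    t=np.linalg.lstsq(np.c_[d1,-d2],o2-o1,rcond=None)[0]; A=o1+t[0]*d1;B=o2+t[1]*d2
    return ((A+B)/2).round(4),np.linalg.norm(A-B).round(4)
p,_=blue(a,360,205,410,260);q,_=blue(b,310,210,345,255)
print('knob tri',tri(p,q),'plane',plane(c,*p,.155))
T1=lambda x,y:(130+x/2,60+y/2)
T2=lambda x,y:(310+(x-240)/3.75,190+y/3.75)
print('basket rim');
for e in [(345,183),(500,255),(400,72),(548,145)]: print(plane(c,*T2(*e),.05)[:2].round(3))
print('bar ends',[plane(c,*T2(*e),.1)[:2].round(3) for e in [(365,127),(560,197)]])
print('plate')
for e in [(22,90),(25,266),(213,259)]: print(plane(c,*T1(*e),.006)[:2].round(3))
print('prong tips (+22)',[plane(c,*T1(*e),.194)[:2].round(4) for e in [(127,228),(162,226)]])
print('prong root',[plane(c,*T1(*e),.178)[:2].round(4) for e in [(126,140),(160,138)]])
print('pod top',[plane(c,*T1(*e),.05)[:2].round(4) for e in [(24,192),(67,190),(24,247),(66,245)]])
print('pod mid',plane(c,*T1(41,221),.055))
print('roll',plane(c,287,235,.024),'tin',plane(c,192,262,.042))
E
```

```text
[370 226  20  14 202] [380.11881188 232.31683168]
[324 221  21  31 419] [332.5823389  234.98090692]
knob tri (array([ 0.4495, -0.169 ,  0.1524]), np.float64(0.0002)) plane [ 0.44957482 -0.16821644  0.155     ]
basket rim
[ 0.434 -0.104]
[ 0.392 -0.199]
[ 0.503 -0.138]
[ 0.46 -0.23]
bar ends [array([ 0.467, -0.105]), array([ 0.429, -0.219])]
plate
[0.757 0.38 ]
[0.535 0.366]
[0.548 0.136]
prong tips (+22) [array([0.5571, 0.2139]), array([0.5599, 0.1792])]
prong root [array([0.6506, 0.2206]), array([0.6534, 0.1858])]
pod top [array([0.6188, 0.3593]), array([0.6222, 0.3085]), array([0.5533, 0.3562]), array([0.5567, 0.3069])]
pod mid [0.58378971 0.33628298 0.055     ]
roll [0.43988916 0.01200329 0.024     ] tin [0.37296841 0.23349801 0.042     ]
```

```bash
python3 -m pendant '[[[-0.04,-0.046,0],[0,0,0],0],[[-0.04,-0.046,0],[0,0,0],0],[[-0.04,-0.046,0],[0,0,0],0],[[-0.04,-0.046,0],[0,0,0],0],[[-0.04,-0.046,0],[0,0,0],0],[[-0.04,-0.046,0],[0,0,0],0],[[-0.04,-0.046,0],[0,0,0],0],[[-0.04,-0.046,0],[0,0,0],0],[[-0.04,-0.046,0],[0,0,0],0],[[-0.04,-0.046,0],[0,0,0],0]]' 40; python3 - <<'E'
from h import *
s=ctrl.state();print(rot().T@(np.array([.4495,-.169,.303])-s['tool_pos']),rot()[:,1])
E
```

```text
clock: 1.35
tool_pos: [0.4103, -0.0662, 0.3025]
tool_rot: [-0.0, 0.172, 0.985, -0.001]
ft_force: [1.0, 1.4, 0.5]
gripper_width: 0.0852
[-0.07166086 -0.08350916 -0.00032004] [ 0.33828059  0.94104259 -0.00225673]
```

```bash
python3 -m pendant '[[[-0.036,-0.042,0],[0,0,0.035],0],[[-0.036,-0.042,0],[0,0,0.035],0],[[0,0,0],[0,0,0],0]]'; python3 - <<'E'
from h import *
s=ctrl.state();print(rot().T@(np.array([.4495,-.169,.303])-s['tool_pos']),rot()[:,1])
im,c=grab('wrist','w1.png'); print(ray(c,256,192), proj(c,[.4495,-.169,.1725]))
E
```

```text
clock: 1.72
tool_pos: [0.4488, -0.1776, 0.3013]
tool_rot: [-0.001, 0.21, 0.978, -0.001]
ft_force: [-0.2, 0.7, 0.1]
gripper_width: 0.0854
[ 0.00289622  0.0081227  -0.00168897] [ 0.41009508  0.91204084 -0.00188029]
(array([ 0.38021427, -0.14639101,  0.37194068]), array([ 0.28658516, -0.12163776, -0.95038628])) [265.19525165 201.75489563]
```

View pics/w1.png

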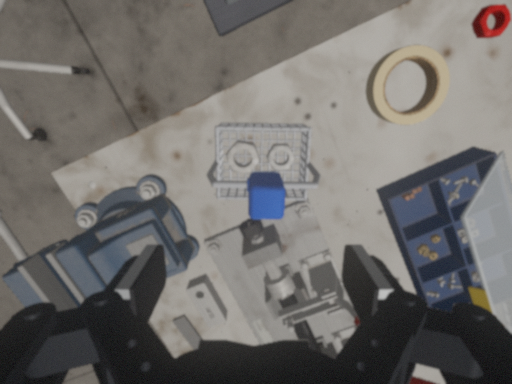

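The wrist view shows the knob at (266,196), the bar from (213,180) to (317,185), and the rim's far edge from (217,124) to (310,127). Both plain nuts are in the basket.

```bash
python3 - <<'E'
from h import *
im=np.load('pics/w1.png.npy');c=ctrl.get_calibration('wrist')
h=cv2.cvtColor(im,cv2.COLOR_RGB2HSV);m=cv2.inRange(h,(105,140,40),(125,255,255));k=np.zeros_like(m);k[160:230,235:300]=m[160:230,235:300]
ys,xs=np.where(k>0);print(xs.min(),xs.max(),ys.min(),ys.max(),xs.mean(),ys.mean())
print(h[168:222:3,266,2])
u=xs.mean()
far=plane(c,u,ys.min(),.1725); cen=plane(c,u,ys.mean(),.15)
print('far top',far,'cen',cen)
f=lambda a,b,z:np.degrees(np.arctan2(*(lambda v:(v[1],v[0]))(plane(c,*b,z)-plane(c,*a,z))))
print('bar yaw',f((213,180),(317,185),.1),'rim',f((217,124),(310,127),.05), 'tool y',np.degrees(np.arctan2(rot()[1,1],rot()[0,1])))
E
```

```text
251 283 187 218 266.77348643006263 202.62108559498955
[163 130  97  97  97  98 115 152 171 172 171 171 172 173 173 174 174 159]
far top [ 0.43953867 -0.161969    0.1725    ] cen [ 0.45792211 -0.16893267  0.15      ]
bar yaw 62.99352184664884 rim 64.03683619800707 tool y 65.88799789748698
```

```bash
python3 -m pendant '[[[0.003,0.008,0.03],[0,0,0.042],0],[[0,0,0.03],[0,0,0],0],[[0,0,0],[0,0,0],0]]'; python3 - <<'E'
from h import *
s=ctrl.state();print(rot().T@(np.array([.4497,-.169,.209])-s['tool_pos']),np.degrees(np.arctan2(rot()[1,1],rot()[0,1])))
E
```

```text
clock: 2.15
tool_pos: [0.4477, -0.1641, 0.2405]
tool_rot: [-0.001, 0.229, 0.974, -0.0]
ft_force: [-0.1, -0.4, 1.6]
gripper_width: 0.0853
[-0.00402856 -0.00351239  0.03152051] 63.57864556753131
```

```bash
python3 -m pendant '[[[-0.004,-0.003,0.016],[0,0,0],0],[[0,0,0.015],[0,0,0],0],[[0,0,0],[0,0,0],0],[[0,0,0],[0,0,0],1],[[0,0,0],[0,0,0],1],[[0,0,0],[0,0,0],1],[[0,0,0],[0,0,0],1],[[0,0,0],[0,0,0],1]]' 50;  python3 -c "
from h import *
s=ctrl.state();print(rot().T@(np.array([.4497,-.169,.209])-s['tool_pos']))"
```

```text
clock: 3.15
tool_pos: [0.4511, -0.1668, 0.2158]
tool_rot: [0.003, 0.226, 0.974, -0.002]
ft_force: [-0.1, -0.4, -1.8]
gripper_width: 0.0254
[ 0.00033595 -0.00259892  0.00676184]
```

```bash
python3 -m pendant '[[[0,0,-0.015],[0,0,0],1],[[0,0,-0.03],[0,0,0],1],[[0,0,-0.03],[0,0,0],1],[[0,0,-0.02],[0,0,0],1],[[0,0,0],[0,0,0],1]]' 70; python3 - <<'E'
from h import *
s=ctrl.state();print(rot().T@(np.array([.500,.1915,.316])-s['tool_pos']),rot().round(3))
im,c=grab('scene','s1.png');a,c=grab('top','t1.png')
cv2.imwrite('pics/c2.png',np.hstack([cv2.resize(im[140:330,250:420],(340,380)),cv2.resize(a[50:270,130:430],(450,330))[:,:].copy() if 0 else cv2.copyMakeBorder(cv2.resize(a[50:270,130:430],(450,330)),0,50,0,0,0)])[:,:,::-1])
E
```

```text
clock: 3.78
tool_pos: [0.4496, -0.1654, 0.3098]
tool_rot: [-0.002, 0.227, 0.974, 0.001]
ft_force: [0.8, -0.1, -6.2]
gripper_width: 0.025
[ 0.11230987  0.34247741 -0.0056117 ] [[-0.897  0.441 -0.003]
 [ 0.441  0.897  0.002]
 [ 0.003  0.001 -1.   ]]
```

View pics/c2.png

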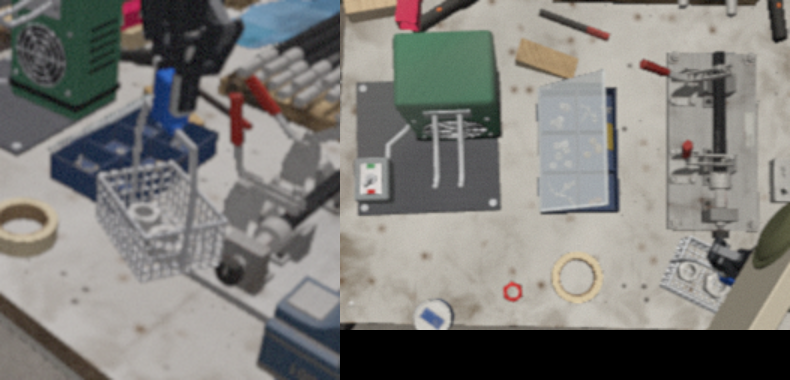

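```bash
python3 -m pendant '[[[0.01,0.02,-0.003],[0,0,0],1],[[0.02,0.04,-0.003],[0,0,0],1],[[0.02,0.04,0],[0,0,0],1],[[0.02,0.04,0],[0,0,0],1],[[0,0.01,0],[0,0,-0.1],1],[[0,0,0],[0,0,-0.13],1],[[0,0,0],[0,0,-0.13],1],[[0,0,0],[0,0,-0.1],1],[[0,0,0],[0,0,0],1]]' 70; python3 - <<'E'
from h import *
s=ctrl.state();print(rot().T@(np.array([.455,.187,.316])-s['tool_pos']),rot().round(3),np.degrees(np.arctan2(rot()[1,1],rot()[0,1])))
E
```

```text
clock: 5.0
tool_pos: [0.4498, 0.0066, 0.3027]
tool_rot: [-0.014, -0.008, 1.0, 0.006]
ft_force: [0.1, -0.5, -4.5]
gripper_width: 0.0249
[-0.00767342  0.18044139 -0.01121565] [[-0.999 -0.016 -0.028]
 [-0.016  1.     0.013]
 [ 0.028  0.013 -1.   ]] 90.89434682069914
```

```bash
python3 -m pendant '[[[0,0.03,-0.005],[0.013,-0.028,-0.045],1],[[0,0.045,-0.004],[0,0,0],1],[[0,0.045,0],[0,0,0],1],[[-0.003,0.04,0],[0,0,0],1],[[-0.003,0.01,-0.003],[0,0,0],1],[[0,0,0],[0,0,0],1]]' 70; python3 - <<'E'
from h import *
s=ctrl.state();print(rot().T@(np.array([.455,.187,.316])-s['tool_pos']),rot().round(3),np.degrees(np.arctan2(rot()[1,1],rot()[0,1])))
a,c=grab('wrist','w2.png');b,c=grab('scene','s2.png');t,c=grab('top','t2.png')
r=lambda i,w,h:cv2.resize(i,(w,h),interpolation=cv2.INTER_CUBIC)
cv2.imwrite('pics/c3.png',np.vstack([np.hstack([r(b[80:260,150:330],400,400-100),r(t[60:240,130:310],400,300)]),np.hstack([r(a,400,300),np.zeros((300,400,3),np.uint8)])])[:,:,::-1])
E
```

```text
clock: 5.75
tool_pos: [0.4471, 0.1807, 0.3108]
tool_rot: [-0.004, -0.023, 1.0, 0.0]
ft_force: [-0.1, -0.4, -5.2]
gripper_width: 0.0251
[-0.00814282  0.00592413 -0.00527392] [[-0.999 -0.046 -0.007]
 [-0.046  0.999  0.   ]
 [ 0.007  0.001 -1.   ]] 92.64548964407489
```

View pics/c3.png

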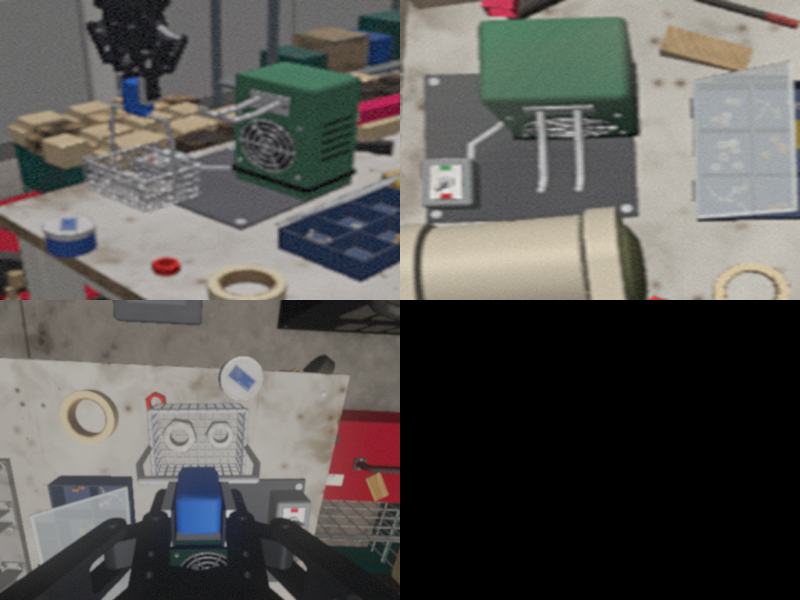

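```bash
python3 -m pendant '[[[-0.02,0.003,-0.006],[0,-0.007,-0.015],1],[[-0.04,0.004,-0.002],[0,0,0],1],[[-0.04,0.003,0],[0,0,0],1],[[-0.03,0,0],[0,0,0],1],[[-0.01,0,0],[0,0,0],1],[[0,0,0],[0,0,0],1]]' 70; python3 - <<'E'
from h import *
s=ctrl.state();print(rot().T@(np.array([.600,.198,.316])-s['tool_pos']),rot().round(3),np.degrees(np.arctan2(rot()[1,1],rot()[0,1])))
a,c=grab('wrist','w3.png');b,c=grab('scene','s3.png')
r=lambda i,w,h:cv2.resize(i,(w,h),interpolation=cv2.INTER_CUBIC)
cv2.imwrite('pics/c4.png',np.hstack([r(b[100:220,190:310],480,480),r(a[150:310,100:400][:,70:230],320,320) if 0 else cv2.copyMakeBorder(r(a[100:384,110:400],320,313),0,167,0,0,0)])[:,:,::-1])
E
```

```text
clock: 6.65
tool_pos: [0.5905, 0.1911, 0.3177]
tool_rot: [-0.002, -0.025, 1.0, -0.0]
ft_force: [-0.6, 0.6, -5.1]
gripper_width: 0.0253
[-0.00982814  0.00637918  0.00166146] [[-0.999 -0.05  -0.003]
 [-0.05   0.999 -0.001]
 [ 0.003 -0.001 -1.   ]] 92.84371707819194
```

View pics/c4.png

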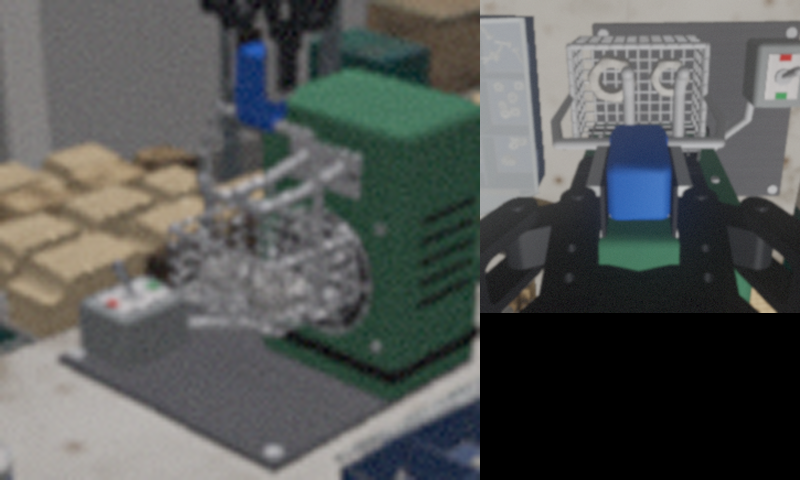

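The wrist view shows both prongs passing under the bar. The tips are at crop (627,68) and (682,68), the knob is at 639, and the bar row is about 143.

```bash
python3 - <<'E'
from h import *
c=ctrl.get_calibration('wrist')
W=lambda x,y:(110+(x-480)*290/320,100+y*284/313)
for z in (.19,.196): print([plane(c,*W(*e),z).round(4) for e in [(627,72),(682,72)]])
print('on prong near bar',[plane(c,*W(*e),.174).round(4) for e in [(628,122),(679,122)]])
print('bar',[plane(c,*W(*e),.227).round(4) for e in [(558,143),(720,143),(639,143)]])
print('pod corners',[plane(c,*W(*e),.05).round(4) for e in [(757,47),(757,105)]])
E
```

```text
[array([0.5609, 0.1824, 0.19  ]), array([0.5593, 0.2156, 0.19  ])]
[array([0.5595, 0.1825, 0.196 ]), array([0.5579, 0.2148, 0.196 ])]
on prong near bar [array([0.5997, 0.1841, 0.174 ]), array([0.598, 0.219, 0.174])]
bar [array([0.5924, 0.1484, 0.227 ]), array([0.5882, 0.2337, 0.227 ]), array([0.5903, 0.1911, 0.227 ])]
pod corners [array([0.5612, 0.309 , 0.05  ]), array([0.6226, 0.3186, 0.05  ])]
```

```bash
python3 -m pendant '[[[-0.010,0.010,0],[0,0,0],1],[[0,0,0],[0,0,0],1],[[0,0,0.015],[0,0,0],1],[[0,0,0.015],[0,0,0],1],[[0,0,0.006],[0,0,0],1],[[0,0,0],[0,0,0],1]]' 70; python3 - <<'E'
from h import *
s=ctrl.state();print(rot().T@(np.array([.600,.201,.268])-s['tool_pos']),rot().round(3))
E
```

```text
clock: 7.5
tool_pos: [0.5953, 0.201, 0.2804]
tool_rot: [-0.003, -0.025, 1.0, -0.001]
ft_force: [-0.3, -0.6, -4.4]
gripper_width: 0.0248
[-0.00475606 -0.00017267  0.01236446] [[-0.999 -0.05  -0.005]
 [-0.05   0.999 -0.002]
 [ 0.005 -0.002 -1.   ]]
```

```bash
python3 -m pendant '[[[-0.005,0,0],[0,0,0],1],[[0,0,0.005],[0,0,0],1],[[0,0,0.004],[0,0,0],1],[[0,0,0],[0,0,0],1]]' 70;python3 -m pendant '[[[0,0,0.003],[0,0,0],1],[[0,0,0.003],[0,0,0],1],[[0,0,0],[0,0,0],1]]' 70
```

```text
clock: 8.0
tool_pos: [0.6008, 0.2012, 0.2716]
tool_rot: [-0.002, -0.025, 1.0, -0.001]
ft_force: [0.2, -0.1, -3.7]
gripper_width: 0.0251
clock: 8.38
tool_pos: [0.6008, 0.2012, 0.2673]
tool_rot: [-0.0, -0.025, 1.0, -0.001]
ft_force: [0.1, 0.3, -3.1]
gripper_width: 0.0253
```

```bash
python3 -m pendant '[[[0,0,0.003],[0,0,0],1],[[0,0,0.002],[0,0,0],1],[[0,0,0],[0,0,0],1]]' 70; python3 - <<'E'
from h import *
a,c=grab('wrist','w4.png');b,c=grab('scene','s4.png')
r=lambda i,w,h:cv2.resize(i,(w,h),interpolation=cv2.INTER_CUBIC)
cv2.imwrite('pics/c5.png',np.hstack([r(b[110:210,190:290],480,480),cv2.copyMakeBorder(r(a[100:384,110:400],320,313),0,167,0,0,0)])[:,:,::-1])
E
```

```text
clock: 8.75
tool_pos: [0.6005, 0.2012, 0.2673]
tool_rot: [0.003, -0.025, 1.0, -0.0]
ft_force: [-0.5, -0.3, -3.2]
gripper_width: 0.025
```

View pics/c5.png

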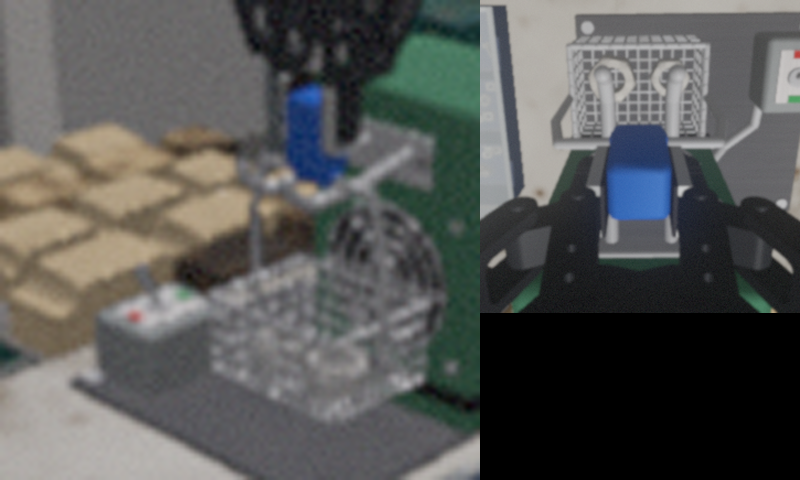

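The bar lies level across both prongs (crop 606 and 673, bar middle 639), and z has stopped falling. I'll release.

```bash
python3 -m pendant '[[[0,0,0],[0,0,0],0.6],[[0,0,0],[0,0,0],0.5],[[0,0,0],[0,0,0],0.2],[[0,0,0],[0,0,0],0.2],[[0,0,-0.02],[0,0,0],0.2],[[0,0,-0.03],[0,0,0],0.2],[[0,0,-0.04],[0,0,0],0.2],[[0,0,-0.02],[0,0,0],0.2],[[0,0,0],[0,0,0],0.2],[[0,0,0],[0,0,0],0.2]]' 40; python3 - <<'E'
from h import *
a,c=grab('wrist','w5.png');b,c=grab('scene','s5.png')
r=lambda i,w,h:cv2.resize(i,(w,h),interpolation=cv2.INTER_CUBIC)
cv2.imwrite('pics/c6.png',np.hstack([r(b[110:210,190:290],400,400),cv2.copyMakeBorder(r(a[100:384,110:400],400,392),0,8,0,0,0)])[:,:,::-1])
E
```

```text
clock: 10.1
tool_pos: [0.6006, 0.2013, 0.3783]
tool_rot: [0.002, -0.025, 1.0, -0.0]
ft_force: [-0.1, -0.6, -0.6]
gripper_width: 0.0683
```

View pics/c6.png

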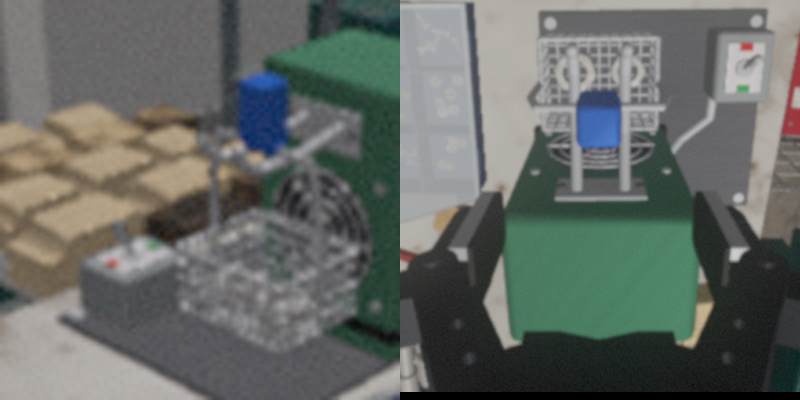

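The basket hangs free, square on both prongs with both nuts in it, and the force is about 0. In the wrist crop the bat leans over the pod, with the red mark at (747,46) and the green at (743,89).

```bash
python3 - <<'E'
from h import *
a=np.load('pics/w5.png.npy');c=ctrl.get_calibration('wrist')
h=cv2.cvtColor(a,cv2.COLOR_RGB2HSV);P=[]
for lo,hi in (((0,120,80),(8,255,255)),((60,110,60),(85,255,255))):
    m=cv2.inRange(h,lo,hi);k=np.zeros_like(m);k[115:180,335:380]=m[115:180,335:380]
    ys,xs=np.where(k>0);p=plane(c,xs.mean(),ys.mean(),.05);print(len(xs),xs.mean(),ys.mean(),p);P.append(p)
piv=(P[0]+P[1])/2;print(piv)
s=ctrl.state();print('to start',rot().T@(np.array([piv[0]-.048,piv[1],.378])-s['tool_pos']))
E
```

```text
28 361.0 133.5 [0.57076536 0.33843951 0.05      ]
7 357.85714285714283 163.71428571428572 [0.61084655 0.34056441 0.05      ]
[0.59080595 0.33950196 0.05      ]
to start [ 5.08013970e-02  1.40971904e-01 -1.09103337e-05]
```

Pivot ≈ (.590,.339).

```bash
python3 -m pendant '[[[0.01,0.03,0],[0,0,0],1],[[0.02,0.045,0],[0,0,0],1],[[0.015,0.045,0],[0,0,0],1],[[0.005,0.02,0],[0,0,0],1],[[0,0,0],[0,0,0],1]]'; python3 - <<'E'
from h import *
s=ctrl.state();print(rot().T@(np.array([.542,.338,.143])-s['tool_pos']),rot().round(3),s['tool_pos'])
E
```

```text
clock: 10.82
tool_pos: [0.5429, 0.3412, 0.373]
tool_rot: [-0.002, -0.024, 1.0, -0.002]
ft_force: [1.5, 0.6, -0.8]
gripper_width: -0.0
[ 1.93225420e-04 -2.36810813e-03  2.30032883e-01] [[-0.999 -0.048 -0.003]
 [-0.048  0.999 -0.004]
 [ 0.004 -0.003 -1.   ]] [0.54287258 0.34121763 0.373021  ]
```

```bash
python3 -m pendant '[[[0,-0.001,0.04],[0,0,0],1],[[0,-0.001,0.055],[0,0,0],1],[[0,0,0.05],[0,0,0],1],[[0,0,0.04],[0,0,0],1],[[0,0,0.015],[0,0,0],1],[[0,0,0],[0,0,0],1]]'; python3 - <<'E'
from h import *
s=ctrl.state();print(rot().T@(np.array([.542,.338,.143])-s['tool_pos']),rot().round(3))
E
```

```text
clock: 11.58
tool_pos: [0.5475, 0.3304, 0.1679]
tool_rot: [-0.0, -0.02, 1.0, -0.002]
ft_force: [0.3, -0.3, -0.3]
gripper_width: 0.0
[0.00518669 0.00796286 0.02485875] [[-0.999 -0.04  -0.   ]
 [-0.04   0.999 -0.005]
 [ 0.    -0.005 -1.   ]]
```

```bash
python3 -m pendant '[[[0.005,0.007,0],[0,0,0],1],[[0,0,0.013],[0,0,0],1],[[0,0,0.011],[0,0,0],1],[[0,0,0],[0,0,0],1]]'; python3 - <<'E'
from h import *
s=ctrl.state();print(rot().T@(np.array([.586,.338,.143])-s['tool_pos']))
a,c=grab('wrist','w6.png');b,c=grab('scene','s6.png')
r=lambda i,w,h:cv2.resize(i,(w,h),interpolation=cv2.INTER_CUBIC)
cv2.imwrite('pics/c7.png',np.hstack([r(b[110:210,180:280],400,400),cv2.copyMakeBorder(r(a[100:384,110:400],400,392),0,8,0,0,0)])[:,:,::-1])
E
```

```text
clock: 12.08
tool_pos: [0.5432, 0.3378, 0.1462]
tool_rot: [0.003, -0.02, 1.0, -0.001]
ft_force: [-0.2, -0.5, 0.4]
gripper_width: 0.0
[-0.04278054 -0.0015353   0.00342281]
```

View pics/c7.png

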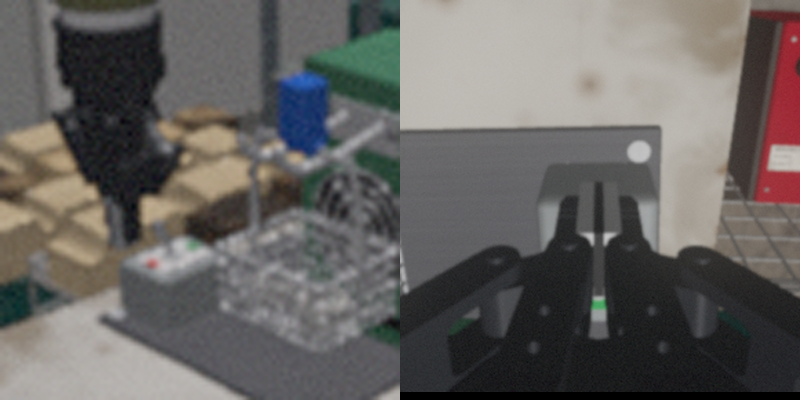

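The fingers are in front of the bat and centred on the pod, with the green mark seen between them. I'll push +x.

```bash
python3 -m pendant '[[[-0.008,0,0.002],[0,0,0],1],[[-0.012,0,0],[0,0,0],1],[[-0.012,0,0],[0,0,0],1],[[-0.01,0,0],[0,0,0],1],[[0,0,0],[0,0,0],1]]'
```

```text
clock: 12.8
tool_pos: [0.5852, 0.3398, 0.1455]
tool_rot: [-0.003, -0.02, 1.0, -0.002]
ft_force: [-7.1, -1.1, 6.4]
gripper_width: -0.0
```

```bash
python3 -m pendant '[[[0.015,0,0],[0,0,0],1],[[0.02,0,0],[0,0,0],1],[[0,0,-0.02],[0,0,0],1],[[0,0,-0.05],[0,0,0],1],[[0,0,-0.05],[0,0,0],1],[[0,0,-0.03],[0,0,0],1],[[0,0,0],[0,0,0],1]]'; python3 - <<'E'
from h import *
s=ctrl.state()
a,c=grab('wrist','w7.png');b,d=grab('scene','s7.png');t,e=grab('top','t7.png')
r=lambda i,w,h:cv2.resize(i,(w,h),interpolation=cv2.INTER_CUBIC)
cv2.imwrite('pics/c8.png',np.hstack([r(b[100:200,190:290],400,400),cv2.copyMakeBorder(r(a[100:384,110:400],400,392),0,8,0,0,0)])[:,:,::-1])
E
```

```text
clock: 13.68
tool_pos: [0.5541, 0.3384, 0.3003]
tool_rot: [-0.002, -0.019, 1.0, -0.002]
ft_force: [1.1, 0.1, -1.2]
gripper_width: -0.0005
```

View pics/c8.png

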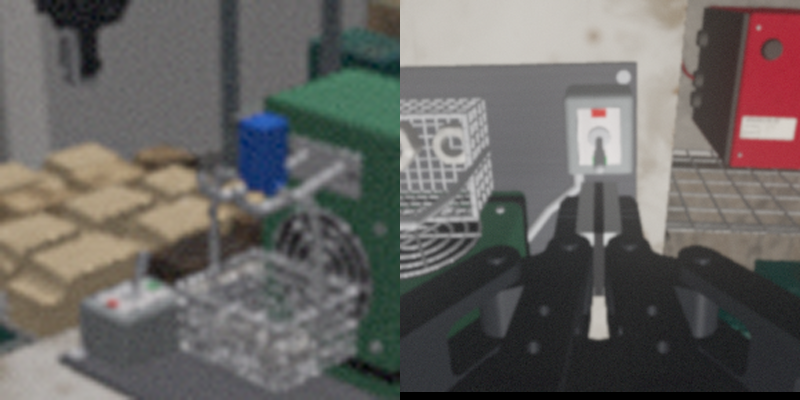

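```bash
python3 - <<'E'
from h import *
d=ctrl.get_calibration('scene');w=ctrl.get_calibration('wrist')
for n,dx,z in (('off',-.013,.081),('up',0,.084),('on',.013,.081)):
    p=[.590+dx,.339+.05*dx,z]; a=proj(d,p);b=proj(w,p)
    print(n,'crop scene',(a-[190,100])*4,'wrist',(b-[110,100])*1.38)
print('base',(proj(d,[.59,.339,.05])-[190,100])*4,(proj(w,[.59,.339,.05])-[110,100])*1.38)
t=np.load('pics/t7.png.npy');t0=np.load('pics/t0.png.npy');print('roll/tin diff',cv2.absdiff(t,t0)[215:285,165:315].mean())
E
```

```text
off crop scene [117.5481042  264.86614632] wrist [199.55651931 137.00053574]
up crop scene [130.50195142 256.18129959] wrist [199.7441526  155.38396555]
on crop scene [143.64367264 254.81312211] wrist [199.93870483 170.33695104]
base [132.64993884 296.66663151] [199.8044142  139.79501435]
roll/tin diff 9.32088888888889
```

The bat tip in the scene crop is at (143,257), against a predicted "on" of (144,255), so the switch is on. The basket still hangs.

```bash
python3 -c "
from plant import ctrl
print(ctrl.close_job())"
```

```text
the job is handed in; nothing more can be done
None
```

The basket hangs on the double hook and the dryer's toggle is on. I handed the job in at about 14 s of the 51 s allowed; the hand-in gives no verdict.

- **Basket:** I gripped it by the blue knob and lowered the bar behind the upturned ends until it stopped moving down. After I let go, the pictures showed it square across both prongs and hanging upright with both nuts in it. The wrist force was close to zero.
- **Toggle:** I pushed it across with the closed fingers, then backed off and raised the arm clear. The bat tip appeared at crop pixel (143,257), against a predicted "on" position of (144,255). The push peaked at about 7 N sideways and 6 N upward on the wrist, more than the 1 N needed to flip it.
- **Roll and tin:** the arm never went down near either of them. My before-and-after picture comparison was inconclusive: it showed a mean difference of about 9 grey levels. I put that down to the arm being in view and did not check it further.

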